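# Close the sweets jar on the stall counter

## Task

Put the lid back on the sweets jar: set it level over the neck and turn it backward (anticlockwise seen from above) until you feel the thread starts drop in, then screw it on clockwise, without cross-threading, until it sits level and fully home on the rim. Let go of it and leave the other goods on the counter standing where they are.

Things in the scene. Friction and masses are not known exactly. Their poses are not given: they have to be found in the camera images.
- lid: The loose screw lid: white ribbed plastic, 57 mm across (59 over its grip ribs), 24 mm high, 40 g, lying open side down on the counter. Origin: centre of its lower, open edge; z up through its closed top. Inside 20 mm deep, 52 mm wide; three small lugs at its lower edge, 120 degrees apart, reach in to 44 mm across. Their bearing on the lid is not told: it must be felt.
- lid_top (a point): Centre of the lid's closed top, 24 mm above its origin.
- jar: Clear jar full of wrapped sweets, 98 mm across, clipped fast in a round wooden stand (120 mm across, 20 mm thick) fixed to the counter: it neither moves nor turns. Origin: centre of the stand's underside, z up along the jar's axis. Shoulder below z = 133 mm; above it the white threaded neck, 41 mm across, 49 mm over the thread, leaving the lid 1.5 mm play each side.
- lid_rest (a point): On the jar's axis, 154.5 mm above its origin: where the lid's origin is while its lugs lie on the thread tops, not caught (3 mm higher if they stand on the end stops). From the thread tops clockwise turning is blocked by the end stops after at most 90 degrees. Anticlockwise, the starts come after at most 90 degrees (107 from on the stops). Their bearing is not told.
- lid_drop (a point): On the jar's axis at 147.5 mm: the lid's origin once all three lugs have dropped, 7 mm, into the starts. They can drop over about 14 degrees of turning, then a wall stops anticlockwise turning. A gripped lid does not fall by itself: press it down lightly (3 to 10 N). Clockwise from here it stays level for 15 to 30 degrees, then sinks about 0.93 mm per 10 degrees.
- lid_home (a point): On the jar's axis at 143.3 mm: the lid's origin when fully home, its closed top against the rim. It can get there 55 to 70 degrees clockwise of where it dropped, is tight after 75 to 92, and meets a hard stop about 10 degrees later.
- jar_rim (a point): Centre of the jar's open mouth, on the neck's rim, 163 mm above the counter.
- drink_bottle: Bystander: brown drink bottle, 60 mm across, 190 mm high, loose, standing. Origin at the centre of its foot.
- drink_can: Bystander: plain aluminium can, 66 mm across, 115 mm high, loose, standing. Origin at the centre of its foot.
- gum_box: Bystander: small cardboard box 60 x 100 x 30 mm, loose. Origin at the centre of its underside, long side along its y.
- coin_dish: Bystander: shallow steel dish for coins, 100 mm across, 22 mm high, loose. Origin at the centre of its foot.
Not all that is in view belongs to the job. There is more than one size of the lid; the one meant has the size given above.

How it is judged:
By the outcome, as a careful person would: the job done as asked, in the order asked, and still so for the second after the job is handed in, with the robot touching nothing.
It also fails if it takes over 58 s, if anything falls off the work surface, if the arm or the gripper's body presses on something with over 40 N, if the wrist force passes 120 N, or if a joint passes its speed limit or range.

## Robot

A 6-joint arm with a two-finger parallel gripper is mounted at the origin on the work surface. World frame = base frame: x ahead of the robot, y to its left, z up, the work surface at z = 0. Lengths are in m, angles in rad, forces in N, time in s.
With the tool pointing down it reaches from about 0.35 to 0.85 m from the base axis. Payload 8.1 kg.
Tool frame: the origin (TCP) lies at the very end of the fingers, on their centre line; the grasp point (between the pads) lies 19 mm behind it (robot.pinch_z is the distance from the TCP to the grasp point, in m); x points along the fingers, z is the direction in which the jaws open and shut, and the axes are right-handed (so a half turn about x gives the same grasp; the last joint's range is limited). The gripper opens to 93 mm and grips with 3 to 60 N. Pads are 15 mm wide; open, the fingers measure 128 mm over their backs; the gripper's body (75 mm by 188 mm) begins 65 mm behind the grasp point.
Start: joints at [1.125, 0.13, 1.488, -0, 1.523, -0.085], TCP at [0.212, 0.561, 0.219] pointing down, gripper open.
Joint ranges: [-2.96, 2.96], [-0.89, 2.26], [0.02, 2.5], [-1.34, 4.48], [0, 2.73], [-2.66, 2.66]. Speed limits (rad/s): [2.39, 2.39, 2.79, 3.14, 3.14, 3.14].

## Interface

Orientations are given as a rotation vector (axis times angle).
In Python, from plant import robot, optics, ticket gives the robot as it stands.
- The arm moves only by the tool jog_arm, never from a script. Its argument "targets" is a list of rows, each a list of 7 numbers: the shift along the tool's x, y, z in cm, then the turn, a rotation vector about the tool's x, y, z in degrees, then the closure, from 0 (fully open) to 1 (shut). In form: [[dx, dy, dz, ax, ay, az, grip], ...]. A call has 1 to 5 rows; each row is the pose to reach, as a shift and turn from the pose measured when the call began, along the tool's axes at that moment; what a row does not reach only later rows make up. A row lasts 1/8 s, in which the tool goes at most 62.5 mm and 10.7 degrees, less where a joint would pass 70% of its speed; a pose out of reach is approached as far as the arm can. A call with a gripper value outside its range is refused whole. The fingers move at their own pace and stop on an object; "squeeze" is the grip in N (left out, the last holds). Time passes only in rows, so rows that repeat a pose let the fingers close. It gives the time, the measured TCP pose, the force and the opening at its end, in the units of the state.
- robot.read_state(): the state, without advancing time (a new reading comes with each control period).
- optics.read_camera(name): name is "scene" or "top" or "wrist"; returns a dict with "frame" (400x640x3 uint8, red, green, blue), "vertical_fov" (degrees; the focal length in pixels is half the picture's height over the tangent of half this angle, whatever the lens; pixels are square), "cx", "cy" (the principal point, pixels), "R" (3x3) and "t" (3): a world point X has camera coordinates R X + t. Camera axes: x right, y down, z forward; pixel columns grow to the right and rows downward; lengths in m; the calibration is good to about 2 mm. A picture is of the moment at which its call begins. There is no depth.
- ticket.close_job(): hands the job in, once; it reports no verdict.
The state is a dict: "t": time; "q": joint angles; "dq": joint speeds; "joint_torque": joint torques, N m; "tool_pos": TCP position; "orientation": TCP orientation; "force": force on the tool from outside, world axes, zero at the start; "wrist_torque": the same for the moment, N m; "opening": finger opening in m.
Only numpy, scipy, OpenCV 4.12 (cv2) and the standard library are available. Lean on these libraries where they do the work, as an engineer would, in place of code of your own. Each camera call takes 0.05 s, during which the arm holds its last target.

## Working session

There is one attempt and no reset: what is moved stays moved. The work goes in short steps, Python scripts to look and compute and a tool call to move; the robot and the scene stay as the last step left them, time stands still between calls to the robot, and variables do not carry over. Pictures are saved under pics/ and viewed, and the job is handed in when it is done.

Besides the shell and the picture viewer there is one more tool, called after ">>>" as name([rows], argument=value, ...), one row to a line, values as JSON. jog_arm: Moves the arm, as the interface text tells. Its arguments: {"type":"object","properties":{"targets":{"type":"array"},"squeeze":{"type":"number"}},"required":["targets"]}

```bash
mkdir -p pics; ls; cat > h.py <<'E'
import numpy as np, cv2
from scipy.spatial.transform import Rotation as Ro
from plant import robot, optics, ticket
def cam(n,fn=None):
    c=optics.read_camera(n)
    c['f']=c['frame'].shape[0]/2/np.tan(np.radians(c['vertical_fov']/2))
    if fn: cv2.imwrite('pics/'+fn,c['frame'][:,:,::-1])
    return c
def ray(c,u,v,z):
    R=np.array(c['R']);t=np.array(c['t'])
    d=R.T@np.array([(u-c['cx'])/c['f'],(v-c['cy'])/c['f'],1]);o=-R.T@t
    return o+d*(z-o[2])/d[2]
def proj(c,X):
    p=np.array(c['R'])@np.array(X)+np.array(c['t']);return c['f']*p[0]/p[2]+c['cx'],c['f']*p[1]/p[2]+c['cy']
E
python3 - <<'E'
from h import *
for n in ['scene','top','wrist']:
    c=cam(n,n+'1.png');print(n,c['f'],c['cx'],c['cy'],(-np.array(c['R']).T@c['t']).round(3))
    np.savez('pics/'+n+'1.npz',**{k:np.array(v) for k,v in c.items()})
s=robot.read_state();print({k:np.round(v,3) for k,v in s.items()},robot.pinch_z)
print(Ro.from_rotvec(s['orientation']).as_matrix().round(3))
E
```

```text
pics
scene 449.22317321006983 316.1682638840921 190.93128079165203 [1.311 0.459 1.226]
top 395.1601914007583 319.70684741510655 193.68150276298417 [ 0.454 -0.005  1.167]
wrist 356.78576949717535 324.160013344661 201.14246555202575 [0.141 0.588 0.384]
{'t': np.float64(0.15), 'q': array([ 1.125,  0.131,  1.489, -0.   ,  1.523, -0.085]), 'dq': array([-0.   , -0.002, -0.003, -0.   ,  0.001,  0.   ]), 'joint_torque': array([-1.0000e-03, -5.6048e+01, -4.9233e+01,  7.7000e-02,  3.1000e-02,
       -0.0000e+00]), 'tool_pos': array([0.212, 0.561, 0.218]), 'orientation': array([-0.94 ,  1.36 ,  0.939]), 'force': array([-0.454, -0.424,  0.773]), 'wrist_torque': array([ 0.029, -0.028, -0.04 ]), 'opening': np.float64(0.093)} 0.0188
[[-0.001 -0.936  0.353]
 [-0.001  0.353  0.936]
 [-1.     0.    -0.001]]
```

View pics/scene1.png

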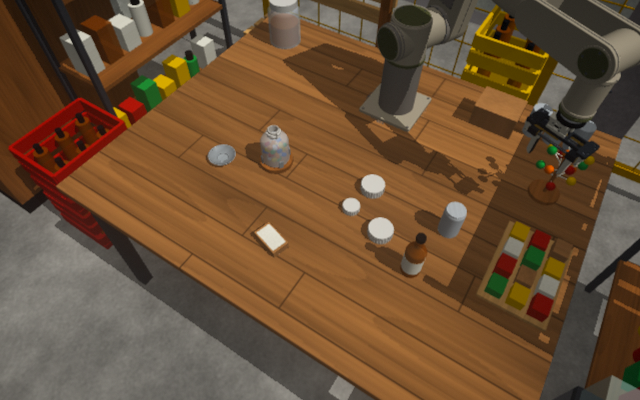

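View pics/top1.png

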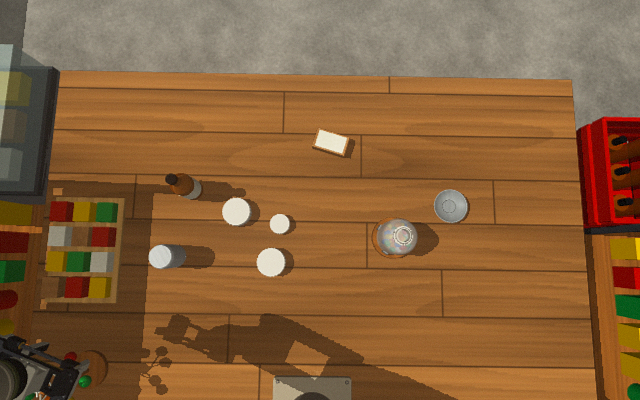

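View pics/wrist1.png

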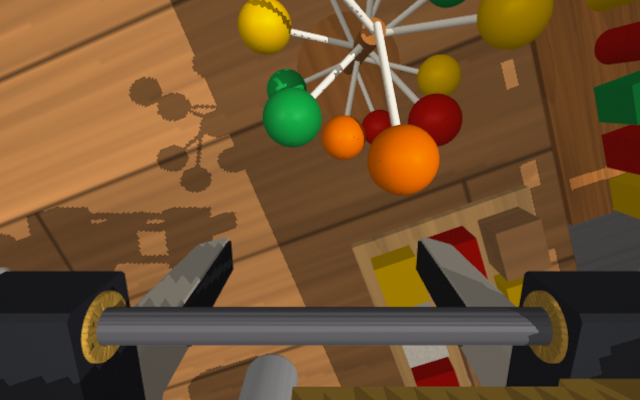

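```bash
python3 - <<'E'
from h import *
c={k:v for k,v in np.load('pics/top1.npz').items()}
s={k:v for k,v in np.load('pics/scene1.npz').items()}
def blobs(c,box,thr=150):
    im=c['frame'].astype(int);x0,y0,x1,y1=box
    m=((im.min(2)>thr)&(im.max(2)-im.min(2)<50)).astype(np.uint8)
    k=np.zeros_like(m);k[y0:y1,x0:x1]=m[y0:y1,x0:x1]
    n,l,st,ce=cv2.connectedComponentsWithStats(k)
    return [(st[i],ce[i]) for i in range(1,n) if st[i][4]>60]
for st,ce in blobs(c,(215,190,300,285)):
    print('top',st,ce.round(1),'P24',ray(c,*ce,.024).round(4),'diam',2*np.sqrt(st[4]/np.pi)*1.143/c['f'])
for st,ce in blobs(s,(330,165,400,250),120):
    print('scene',st,ce.round(1),ray(s,*ce,.02).round(4))
print('jar neck',ray(c,403,236,.163),ray(c,397,238,.1),'scene',ray(s,273,131,.163))
for u,v,z,n in [(452,206,.01,'dish'),(166,256,.115,'can'),(172,180,.19,'bottle'),(331,142,.03,'gum')]: print(n,ray(c,u,v,z).round(3))
o=[]
for n,q,b,f in (('top',c,(360,205,450,265),8),('scene',s,(230,110,320,190),8)):
    cv2.imwrite(f'pics/z{n}.png',cv2.resize(q['frame'][b[1]:b[3],b[0]:b[2],::-1],None,fx=f,fy=f,interpolation=cv2.INTER_CUBIC)[:600])
E
```

```text
top [222 198  28  27 586] [235.6 211. ] P24 [0.5641 0.2287 0.024 ] diam 0.07900906286360851
top [270 214  19  20 298] [279.1 223.3] P24 [0.5305 0.1018 0.024 ] diam 0.056342515732700695
top [257 248  28  29 623] [270.3 261.7] P24 [0.4209 0.1233 0.024 ] diam 0.08146519960008693
scene [361 174  24  24 383] [373.1 184. ] [0.4135 0.1229 0.02  ]
scene [343 198  17  16 211] [351.3 205. ] [0.5295 0.1042 0.02  ]
scene [368 217  26  26 459] [380.8 228.3] [0.557  0.2277 0.02  ]
jar neck [ 0.49426572 -0.22580817  0.163     ] [ 0.49117497 -0.22338702  0.1       ] scene [ 0.50407445 -0.21854524  0.163     ]
dish [ 0.591 -0.406  0.01 ]
can [0.434 0.387 0.115]
bottle [0.623 0.357 0.19 ]
gum [ 0.773 -0.045  0.03 ]
```

View pics/ztop.png

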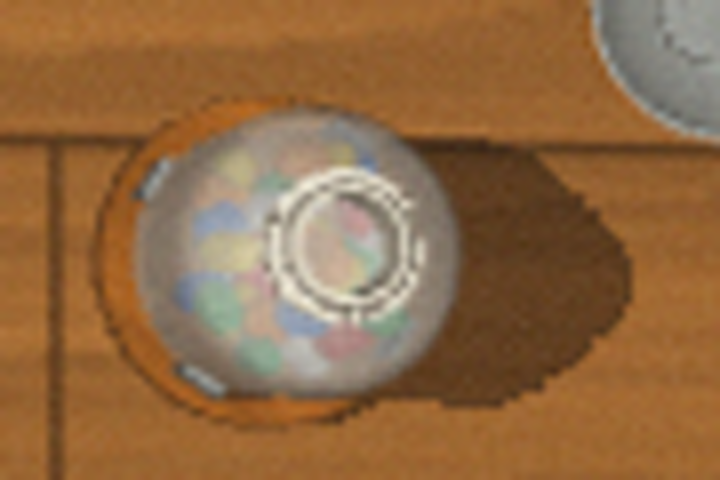

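View pics/zscene.png

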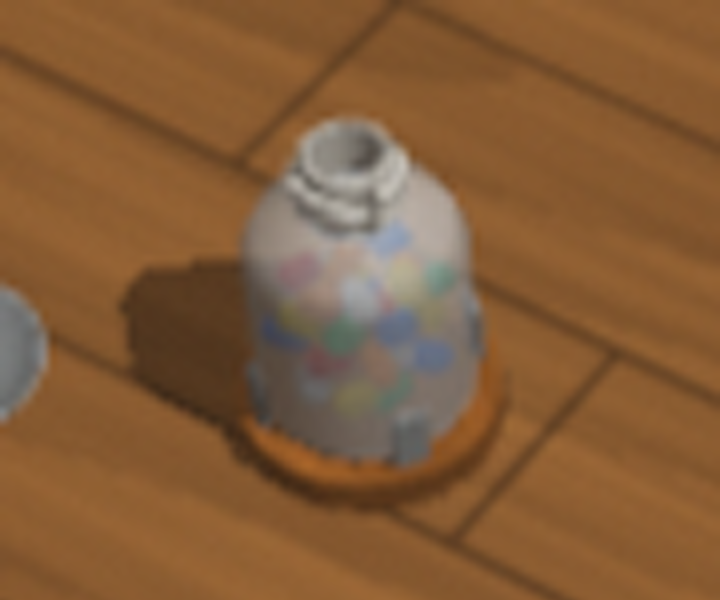

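>>> jog_arm([
  [-6, 0, 0, 0, 0, 0, 0],
  [-9, -2, -2, 10, 0, 0, 0],
  [-9, -7, -5, 20, 0, 0, 0],
  [-9, -12, -8.5, 30, 0, 0, 0],
  [-9, -17, -12, 40, 0, 0, 0],
])

```text
t: 0.78
tool_pos: [0.329, 0.3872, 0.3077]
orientation: [-0.398, 1.535, 0.396]
force: [1.0, 0.4, 0.4]
opening: 0.0926
```

```bash
cat >> h.py <<'E'
def rel(target,yaw_z,verbose=True):
    """shift cm in tool axes to TCP target; turn about x (deg) so tool z points along yaw_z deg, tool x straight down. also levelling"""
    s=robot.read_state();p=np.array(s['tool_pos']);R=Ro.from_rotvec(s['orientation']).as_matrix()
    d=R.T@(np.array(target)-p)*100
    a=np.radians(yaw_z);z=np.array([np.cos(a),np.sin(a),0]);x=np.array([0,0,-1.]);y=np.cross(z,x)
    T=np.c_[x,y,z];rv=np.degrees(Ro.from_matrix(R.T@T).as_rotvec())
    if verbose: print('t',round(float(s['t']),2),'p',p.round(4),'yaw',np.degrees(np.arctan2(R[1,2],R[0,2])).round(1),'q',np.array(s['q']).round(2),'F',np.array(s['force']).round(1),'op',round(float(s['opening']),4))
    print('d',d.round(2),'rv',rv.round(1))
E
python3 -c "
from h import *
rel([.53,.103,.2],-24)"
```

```text
t 0.78 p [0.329  0.3872 0.3077] yaw 29.0 q [ 0.77 -0.14  1.6  -0.    1.69  0.26] F [1.  0.4 0.4] op 0.0926
d [ 10.8 -34.6   3.8] rv [53.  -0.   0.1]
```

>>> jog_arm([
  [0, -6, 0.7, 10, 0, 0, 0.2],
  [1, -12, 1.4, 20, 0, 0, 0.2],
  [2, -18, 2, 30, 0, 0, 0.2],
  [3, -24, 2.8, 40, 0, 0, 0.2],
  [5, -29, 3.4, 50, 0, 0, 0.2],
])

```text
t: 1.4
tool_pos: [0.5008, 0.1481, 0.2583]
orientation: [0.292, 1.55, -0.293]
force: [-0.3, 0.2, 0.1]
opening: 0.0746
```

```bash
python3 -c "
from h import *
rel([.53,.103,.2],-24)
cam('wrist','w2.png');cam('top','t2.png')"
```

```text
t 1.4 p [0.5008 0.1481 0.2583] yaw -21.3 q [ 0.19 -0.1   1.64 -0.    1.59  0.56] F [-0.3  0.2  0.1] op 0.0746
d [ 5.84 -3.13  4.35] rv [2.7 0.1 0. ]
```

View pics/w2.png

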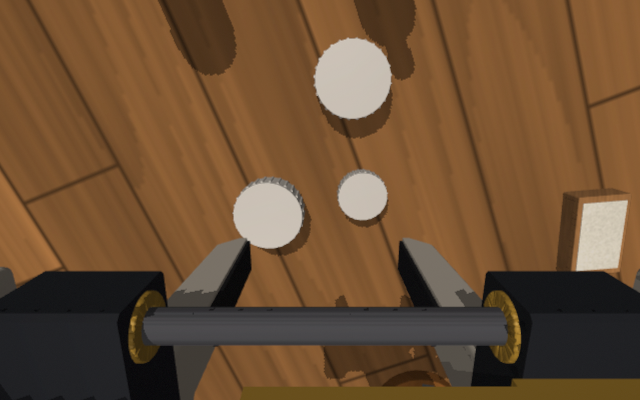

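```bash
cat >> h.py <<'E'
def lidtop(c,u,v,z=.024,half=40,thr=140,sat=45):
    im=c['frame'].astype(int);m=((im.min(2)>thr)&(im.max(2)-im.min(2)<sat)).astype(np.uint8)
    n,l,st,ce=cv2.connectedComponentsWithStats(m)
    i=l[int(v),int(u)];k=(l==i).astype(np.uint8)
    cs,_=cv2.findContours(k,cv2.RETR_EXTERNAL,cv2.CHAIN_APPROX_NONE);cc=max(cs,key=cv2.contourArea)
    P=np.array([ray(c,*p[0],z)[:2] for p in cc]);(x,y),r=cv2.minEnclosingCircle(P.astype(np.float32)*1000)
    mid=ray(c,*ce[i],z);return mid.round(4),(round(x,1),round(y,1),round(r,1)),st[i]
E
python3 -c "
from h import *
c=cam('wrist')
for p in [(362,193),(268,214),(352,78)]: print(lidtop(c,*p))
rel([.53,.103,.2],-24)
c=cam('top');print(lidtop(c,279,223))
"
```

```text
(array([0.5303, 0.104 , 0.024 ]), (530.0, 103.6, 28.6), array([ 339,  170,   50,   48, 1856], dtype=int32))
(array([0.4183, 0.123 , 0.024 ]), (418.6, 122.4, 41.5), array([ 233,  179,   70,   68, 3612], dtype=int32))
(array([0.5643, 0.2298, 0.024 ]), (563.7, 229.3, 41.2), array([ 314,   33,   79,   82, 4928], dtype=int32))
t 1.55 p [0.4994 0.1478 0.256 ] yaw -21.2 q [ 0.19 -0.09  1.65 -0.    1.59  0.56] F [0.9 0.8 0.8] op 0.0741
d [ 5.6  -3.05  4.49] rv [ 2.8 -0.2  0.2]
(array([0.5303, 0.1015, 0.024 ]), (530.0, 101.2, 28.5), array([270, 214,  19,  20, 301], dtype=int32))
```

>>> jog_arm([
  [2, -3.05, 4.5, 3, 0, 0, 0.2],
  [8, -3.05, 4.5, 3, 0, 0, 0.2],
  [14, -3.05, 4.5, 3, 0, 0, 0.2],
  [19, -3.05, 4.5, 3, 0, 0, 0.2],
  [20, -3.05, 4.5, 3, 0, 0, 0.2],
])

```text
t: 2.22
tool_pos: [0.5264, 0.1056, 0.0539]
orientation: [0.324, 1.555, -0.33]
force: [-1.3, 0.3, 0.7]
opening: 0.0743
```

```bash
python3 -c "
from h import *
c=cam('wrist','w3.png')
rel([.53,.103,.004],-24)
"
```

```text
t 2.27 p [0.5276 0.1055 0.0551] yaw -23.9 q [ 0.1   0.11  1.82 -0.    1.22  0.52] F [-0.  -0.3 -0.5] op 0.0746
d [ 5.11 -0.11  0.35] rv [ 0.1 -0.3  0.2]
```

View pics/w3.png

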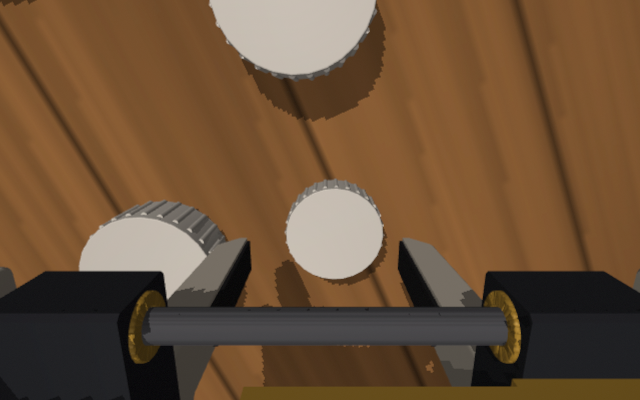

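```bash
python3 -c "
from h import *
c=cam('wrist')
r=lidtop(c,335,233);print(r)
rel([r[1][0]/1e3,r[1][1]/1e3,.004],-24)
"
```

```text
(array([0.5305, 0.1044, 0.024 ]), (530.3, 104.0, 29.1), array([ 284,  187,   97,   92, 6787], dtype=int32))
t 2.33 p [0.5292 0.1054 0.0574] yaw -23.9 q [ 0.1   0.11  1.81 -0.    1.22  0.52] F [-0.  -0.7  1. ] op 0.0741
d [ 5.34 -0.07  0.17] rv [ 0.1 -0.2  0.2]
```

>>> jog_arm([
  [3, -0.1, 0.2, 0, 0, 0, 0.2],
  [5, -0.1, 0.2, 0, 0, 0, 0.2],
  [5.3, -0.1, 0.2, 0, 0, 0, 0.2],
  [5.3, -0.1, 0.2, 0, 0, 0, 0.2],
])

```text
t: 2.82
tool_pos: [0.5323, 0.1041, 0.0067]
orientation: [0.326, 1.546, -0.328]
force: [0.1, -0.1, 0.8]
opening: 0.0744
```

```bash
python3 -c "
from h import *
rel([.530,.103,.004],-24)
c=cam('wrist','w4.png')
rel([.530,.103,.004],-24)
"
```

```text
t 2.83 p [0.5323 0.1041 0.0067] yaw -23.9 q [ 0.1   0.19  1.83 -0.    1.12  0.52] F [ 0.1 -0.1  0.8] op 0.0744
d [ 0.28 -0.19 -0.16] rv [0.1 0.  0.1]
t 2.88 p [0.5323 0.104  0.0067] yaw -23.9 q [ 0.1   0.19  1.83 -0.    1.12  0.52] F [ 0.5 -0.4 -0.2] op 0.0743
d [ 0.27 -0.19 -0.17] rv [0.1 0.  0.1]
```

View pics/w4.png

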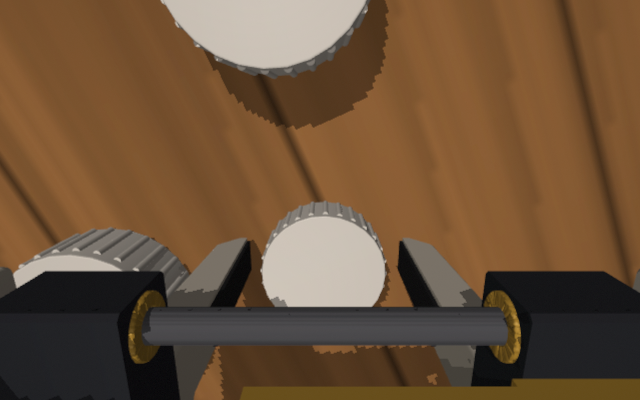

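```bash
python3 -c "
from h import *
c=cam('wrist')
im=c['frame'].astype(int);m=((im.min(2)>140)&(im.max(2)-im.min(2)<45))
P=[]
for v in range(235,298,3):
    us=np.where(m[v,255:392])[0]+255
    P+= [ray(c,us[0],v,.024)[:2],ray(c,us[-1],v,.024)[:2]]
P=np.array(P);A=np.c_[2*P,np.ones(len(P))];x=np.linalg.lstsq(A,(P**2).sum(1),rcond=None)[0]
print(x[:2],np.sqrt(x[2]+x[:2]@x[:2]))
rel([x[0],x[1],.004],-24)
"
```

```text
[0.53041099 0.10405149] 0.027989835962172024
t 2.92 p [0.5322 0.1039 0.0066] yaw -23.9 q [ 0.1   0.19  1.83 -0.    1.12  0.52] F [ 0.9  0.4 -0.4] op 0.0742
d [ 0.26 -0.06 -0.17] rv [0.1 0.  0.1]
```

Lid is central between the fingers. Lower 3 mm, close.

>>> jog_arm([
  [0.3, -0.1, -0.15, 0, 0, 0, 0.2],
  [0.3, -0.1, -0.15, 0, 0, 0, 0.2],
  [0.3, -0.1, -0.15, 0, 0, 0, 0.6],
  [0.3, -0.1, -0.15, 0, 0, 0, 0.8],
  [0.3, -0.1, -0.15, 0, 0, 0, 0.8],
], squeeze=30)

```text
t: 3.55
tool_pos: [0.5304, 0.1036, 0.0035]
orientation: [0.326, 1.546, -0.328]
force: [-0.1, -0.2, 0.6]
opening: 0.057
```

```bash
python3 -c "
from h import *
rel([.495,-.225,.26],-24)
c=cam('wrist','w5.png')
"
```

```text
t 3.55 p [0.5304 0.1036 0.0035] yaw -23.9 q [ 0.1   0.19  1.84 -0.    1.11  0.52] F [-0.1 -0.2  0.6] op 0.057
d [-25.61 -31.51  10.08] rv [ 0.1 -0.   0.1]
```

View pics/w5.png

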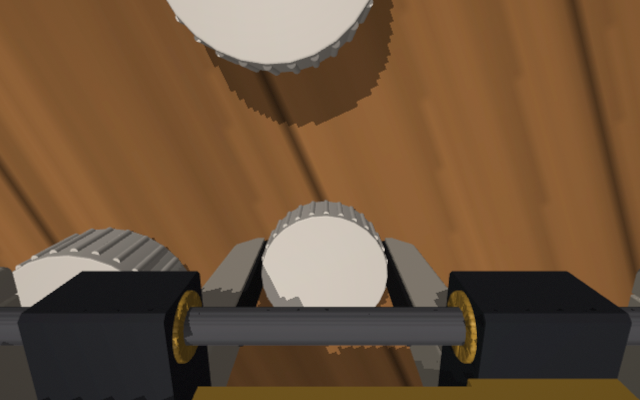

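>>> jog_arm([
  [-3, 0, 0, 0, 0, 0, 0.8],
  [-9, 0, 0, 0, 0, 0, 0.8],
  [-15, -2, 1, 0, 0, 0, 0.8],
  [-20, -6, 3, 0, 0, 0, 0.8],
  [-24, -10, 5, 0, 0, 0, 0.8],
], squeeze=40)

```text
t: 4.22
tool_pos: [0.5357, -0.0059, 0.2435]
orientation: [0.325, 1.545, -0.327]
force: [1.1, -0.1, 0.3]
opening: 0.057
```

>>> jog_arm([
  [-1, -5, 2, 0, 0, 0, 0.8],
  [-1, -9, 4, 0, 0, 0, 0.8],
  [-1, -9, 5, 0, 0, 0, 0.8],
  [-1, -9, 5, 0, 0, 0, 0.8],
])

```text
t: 4.72
tool_pos: [0.5452, -0.1082, 0.2531]
orientation: [0.326, 1.546, -0.327]
force: [-0.3, -0.2, 0.8]
opening: 0.0567
```

```bash
python3 -c "
from h import *
rel([.495,-.225,.26],-24)
c=cam('wrist','w6.png')
rel([.495,-.225,.26],-24)
np.savez('pics/w6.npz',**{k:np.array(v) for k,v in c.items()})
"
```

```text
t 4.72 p [ 0.5452 -0.1082  0.2531] yaw -23.9 q [-0.29 -0.    1.56 -0.    1.58  0.13] F [-0.3 -0.2  0.8] op 0.0567
d [ -0.69 -12.71   0.13] rv [0.1 0.  0. ]
t 4.78 p [ 0.545  -0.1076  0.253 ] yaw -23.8 q [-0.29 -0.    1.56 -0.    1.58  0.13] F [ 1.6 -0.1  0. ] op 0.057
d [ -0.69 -12.76   0.16] rv [0.2 0.  0. ]
```

View pics/w6.png

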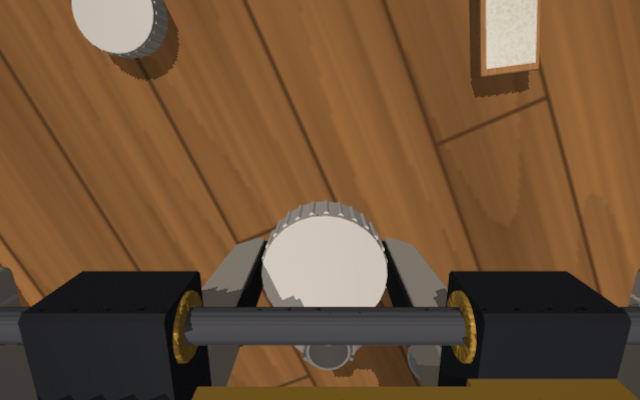

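>>> jog_arm([
  [0, -5, 0, 0, 0, 0, 0.8],
  [0, -11, 0, 0, 0, 0, 0.8],
  [0, -17, 0, 0, 0, 0, 0.8],
  [0, -20.7, 0.1, 0, 0, 0, 0.8],
  [0, -20.7, 0.1, 0, 0, 0, 0.8],
])

```text
t: 5.4
tool_pos: [0.4618, -0.2981, 0.2528]
orientation: [0.327, 1.546, -0.327]
force: [0.1, 1.5, -0.4]
opening: 0.0567
```

>>> jog_arm([
  [0, 0, 0, 0, 0, 0, 0.8],
  [0, 0, 0, 0, 0, 0, 0.8],
])

```text
t: 5.65
tool_pos: [0.4625, -0.2965, 0.2527]
orientation: [0.326, 1.547, -0.325]
force: [-0.8, -0.1, -1.3]
opening: 0.0569
```

```bash
python3 -c "
from h import *
c=cam('wrist','w7.png')
rel([.495,-.225,.26],-24)
np.savez('pics/w7.npz',**{k:np.array(v) for k,v in c.items()})
cv2.imwrite('pics/w7z.png',cv2.resize(c['frame'][60:200,230:400,::-1],None,fx=4,fy=4))
"
```

```text
t 5.7 p [ 0.4625 -0.2967  0.2527] yaw -23.8 q [-0.66 -0.02  1.58 -0.    1.58 -0.25] F [-1.   0.6 -0. ] op 0.0572
d [-0.73  7.87  0.09] rv [ 0.2 -0.   0. ]
```

View pics/w7.png

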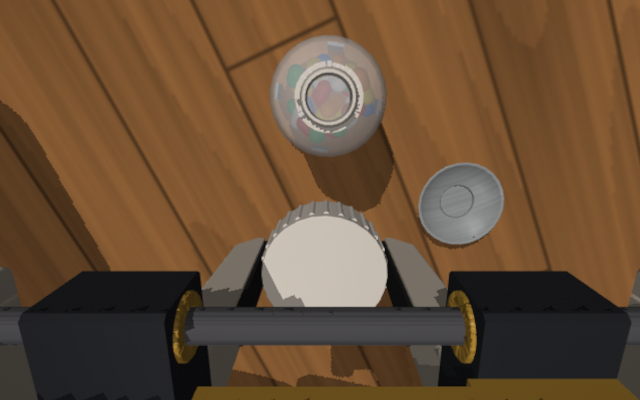

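View pics/w7z.png

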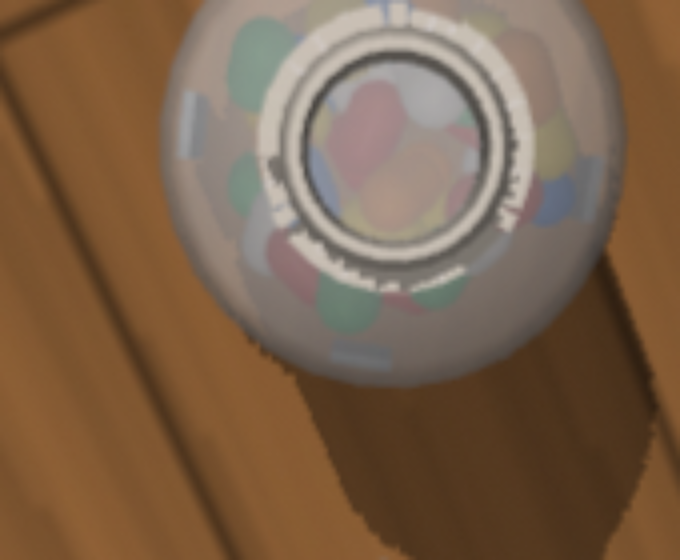

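```bash
python3 -c "
from h import *
c={k:v for k,v in np.load('pics/w7.npz').items()}
for u,v in [(395,146),(394,149)]: print(ray(c,u/4+230-.4,v/4+60-.4,.163))
for a,b in [((285,146),(505,146)),((395,30),(395,262))]: print(np.linalg.norm(ray(c,a[0]/4+230,a[1]/4+60,.163)-ray(c,b[0]/4+230,b[1]/4+60,.163)))
im=c['frame'].astype(int);m=((im.min(2)>140)&(im.max(2)-im.min(2)<45))
P=[]
for v in range(238,298,3):
    us=np.where(m[v,258:392])[0]+258
    P+= [ray(c,us[0],v,.2732)[:2],ray(c,us[-1],v,.2732)[:2]]
P=np.array(P);A=np.c_[2*P,np.ones(len(P))];x=np.linalg.lstsq(A,(P**2).sum(1),rcond=None)[0]
r=np.sqrt(x[2]+x[:2]@x[:2]);e=np.abs(np.linalg.norm(P-x[:2],axis=1)-r);k=e<.001
print(x[:2],r,k.sum(),len(k));P=P[k];A=A[k];x=np.linalg.lstsq(A,(P**2).sum(1),rcond=None)[0];print(x[:2],np.sqrt(x[2]+x[:2]@x[:2]))
t={k:v for k,v in np.load('pics/top1.npz').items()};s={k:v for k,v in np.load('pics/scene1.npz').items()}
print('top',ray(t,345/8+360-.44,245/8+205-.44,.163),'scene',ray(s,348/8+230-.44,158/8+110-.44,.163))
"
```

```text
[ 0.49561777 -0.22540054  0.163     ]
[ 0.49526212 -0.22578505  0.163     ]
0.03784440996930781
0.03831688311437966
[ 0.46376196 -0.29326558] 0.02657322318851743 19 40
[ 0.46338833 -0.29358128] 0.026693146929867097
top [ 0.49630828 -0.22503794  0.163     ] scene [ 0.49768269 -0.22293405  0.163     ]
```

```bash
python3 -c "
from h import *
c={k:v for k,v in np.load('pics/w7.npz').items()}
im=c['frame'].astype(int);m=((im.min(2)>150)&(im.max(2)-im.min(2)<45))
for v in range(235,305,6):
    us=np.where(m[v,240:410])[0]+240;print(v,us.min(),us.max(),len(us))
cv2.imwrite('pics/w7l.png',cv2.resize(c['frame'][190:320,240:410,::-1],None,fx=4,fy=4))
"
```

```text
235 273 370 96
241 273 376 104
247 266 379 113
253 266 382 117
259 263 384 122
265 266 385 120
271 269 386 118
277 272 386 115
283 275 384 110
289 278 383 106
295 281 381 99
301 303 378 76
```

View pics/w7l.png

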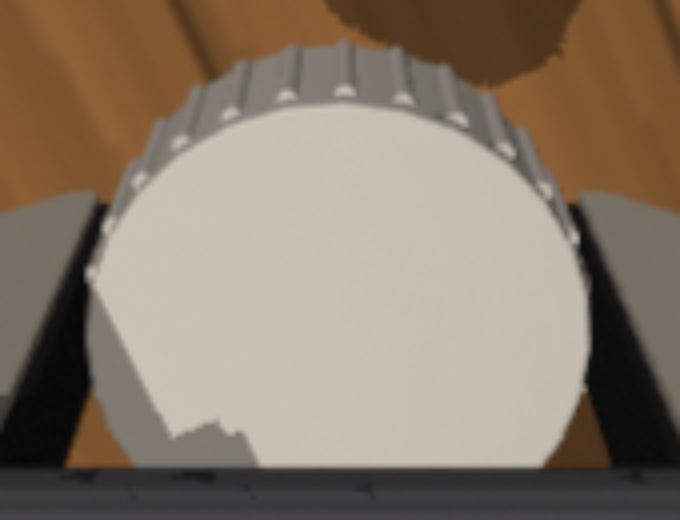

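```bash
python3 -c "
from h import *
c={k:v for k,v in np.load('pics/w7.npz').items()}
px=[(340,104),(225,127),(465,131),(153,172),(540,195),(107,240),(88,330),(590,330),(577,250),(135,465),(545,465)]
P=np.array([ray(c,u/4+240-.4,v/4+190-.4,.2732)[:2] for u,v in px])
A=np.c_[2*P,np.ones(len(P))];x=np.linalg.lstsq(A,(P**2).sum(1),rcond=None)[0];r=np.sqrt(x[2]+x[:2]@x[:2])
print(x[:2],r,((np.linalg.norm(P-x[:2],axis=1)-r)*1e3).round(1))
"
```

```text
[ 0.46127611 -0.29651419] 0.028296289550363892 [-0.3 -0.1  0.1  0.3 -0.2  0.1 -0.1 -0.1  0.2 -0.1  0.1]
```

```bash
python3 -c "
from h import *
rel([.4966,-.2256,.185],-24)
"
```

```text
t 5.7 p [ 0.4625 -0.2967  0.2527] yaw -23.8 q [-0.66 -0.02  1.58 -0.    1.58 -0.25] F [-1.   0.6 -0. ] op 0.0572
d [6.77 7.88 0.26] rv [ 0.2 -0.   0. ]
```

>>> jog_arm([
  [0, 4, 0.1, 0.2, 0, 0, 0.8],
  [1, 7.9, 0.25, 0.2, 0, 0, 0.8],
  [5, 7.9, 0.25, 0.2, 0, 0, 0.8],
  [6.8, 7.9, 0.25, 0.2, 0, 0, 0.8],
  [6.8, 7.9, 0.25, 0.2, 0, 0, 0.8],
])

```text
t: 6.32
tool_pos: [0.4956, -0.2246, 0.1832]
orientation: [0.329, 1.55, -0.327]
force: [-0.5, 0.2, -0.5]
opening: 0.0565
```

>>> jog_arm([
  [0, 0, 0, 0, 0, 0, 0.8],
  [0, 0, 0, 0, 0, 0, 0.8],
])

```text
t: 6.58
tool_pos: [0.4961, -0.2253, 0.1846]
orientation: [0.329, 1.548, -0.328]
force: [-0.9, -0.4, -0.2]
opening: 0.0569
```

```bash
python3 -c "
from h import *
rel([.4966,-.2256,.160],-24)
c=cam('scene')
cv2.imwrite('pics/s8.png',cv2.resize(c['frame'][60:190,190:360,::-1],None,fx=4,fy=4))
cam('wrist','w8.png')
rel([.4966,-.2256,.160],-24)
"
```

```text
t 6.58 p [ 0.4961 -0.2253  0.1846] yaw -24.0 q [-0.52  0.    1.68 -0.    1.46 -0.1 ] F [-0.9 -0.4 -0.2] op 0.0569
d [ 2.46 -0.01  0.06] rv [ 0.  -0.1 -0. ]
t 6.67 p [ 0.496  -0.2251  0.1843] yaw -24.0 q [-0.52  0.    1.69 -0.    1.46 -0.1 ] F [ 0.9 -0.7  0. ] op 0.0566
d [ 2.43 -0.02  0.08] rv [ 0.  -0.1 -0. ]
```

View pics/s8.png

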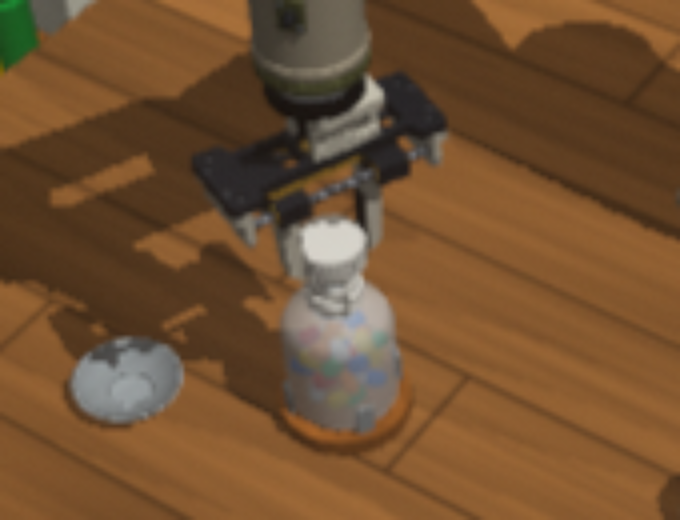

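>>> jog_arm([
  [0.8, 0, 0.05, 0, 0, 0, 0.8],
  [1.5, 0, 0.05, 0, 0, 0, 0.8],
  [1.9, 0, 0.05, 0, 0, 0, 0.8],
  [2.1, 0, 0.05, 0, 0, 0, 0.8],
  [2.1, 0, 0.05, 0, 0, 0, 0.8],
])

```text
t: 7.3
tool_pos: [0.4963, -0.2253, 0.1631]
orientation: [0.329, 1.548, -0.328]
force: [0.3, -0.4, -0.6]
opening: 0.057
```

```bash
python3 -c "
from h import *
rel([.4966,-.2256,.158],-24)
print(robot.read_state()['wrist_torque'])
"
```

```text
t 7.3 p [ 0.4963 -0.2253  0.1631] yaw -24.0 q [-0.52  0.02  1.71 -0.    1.42 -0.1 ] F [ 0.3 -0.4 -0.6] op 0.057
d [ 0.51 -0.02  0.04] rv [ 0.  -0.2 -0. ]
[-0.06753969  0.07095815  0.0270175 ]
```

Lid's edge is below the rim (0.1596 < 0.163) with no contact: well centred. Lower until touch.

>>> jog_arm([
  [0.2, 0, 0, 0, 0, 0, 0.8],
  [0.4, 0, 0, 0, 0, 0, 0.8],
  [0.5, 0, 0, 0, 0, 0, 0.8],
  [0.55, 0, 0, 0, 0, 0, 0.8],
])

```text
t: 7.8
tool_pos: [0.4969, -0.2255, 0.16]
orientation: [0.328, 1.546, -0.328]
force: [-5.9, 3.5, 16.8]
opening: 0.0568
```

```bash
python3 -c "
from h import *
rel([.4966,-.2256,.158],-24)
print(robot.read_state()['wrist_torque'])
"
```

```text
t 7.8 p [ 0.4969 -0.2255  0.16  ] yaw -24.0 q [-0.52  0.02  1.71 -0.    1.41 -0.1 ] F [-5.9  3.5 16.8] op 0.0568
d [ 0.2  -0.02 -0.02] rv [ 0. -0.  0.]
[ 0.58144025  1.32868302 -0.07824892]
```

>>> jog_arm([
  [0.08, 0, 0, 0, 0, 0, 0.8],
  [0.08, 0, 0, -4, 0, 0, 0.8],
  [0.08, 0, 0, -8, 0, 0, 0.8],
  [0.08, 0, 0, -10, 0, 0, 0.8],
])

```text
t: 8.3
tool_pos: [0.4969, -0.2256, 0.1593]
orientation: [0.19, 1.563, -0.19]
force: [-0.8, 0.5, -0.3]
opening: 0.0566
```

```bash
cat > st.py <<'E'
from h import *
rel([.4966,-.2256,.158],-24)
print(np.round(robot.read_state()['wrist_torque'],2))
E
python3 st.py
```

```text
t 8.3 p [ 0.4969 -0.2256  0.1593] yaw -13.9 q [-0.52  0.02  1.71 -0.    1.41 -0.28] F [-0.8  0.5 -0.3] op 0.0566
d [ 0.13 -0.01 -0.03] rv [10.1 -0.   0. ]
[-0.07  0.07 -0.06]
```

>>> jog_arm([
  [0.1, 0, 0, 0, 0, 0, 0.8],
  [0.2, 0, 0, 0, 0, 0, 0.8],
  [0.2, 0, 0, 0, 0, 0, 0.8],
])

```text
t: 8.68
tool_pos: [0.497, -0.2256, 0.1576]
orientation: [0.191, 1.563, -0.191]
force: [-2.0, -0.0, 2.9]
opening: 0.0568
```

```bash
python3 st.py
```

```text
t 8.68 p [ 0.497  -0.2256  0.1576] yaw -13.9 q [-0.52  0.02  1.72 -0.    1.41 -0.28] F [-2.  -0.   2.9] op 0.0568
d [-0.04 -0.01 -0.04] rv [10.1 -0.   0. ]
[0.   0.32 0.02]
```

>>> jog_arm([
  [0.08, 0, 0, -3, 0, 0, 0.8],
  [0.08, 0, 0, -6, 0, 0, 0.8],
  [0.08, 0, 0, -9, 0, 0, 0.8],
  [0.08, 0, 0, -10, 0, 0, 0.8],
])

```text
t: 9.18
tool_pos: [0.4974, -0.2257, 0.1575]
orientation: [0.053, 1.569, -0.054]
force: [-0.5, 0.5, 4.7]
opening: 0.057
```

```bash
python3 st.py
```

```text
t 9.18 p [ 0.4974 -0.2257  0.1575] yaw -3.9 q [-0.52  0.02  1.72  0.    1.4  -0.45] F [-0.5  0.5  4.7] op 0.057
d [-0.05  0.01 -0.09] rv [20.1  0.1  0. ]
[ 0.1   0.24 -0.13]
```

>>> jog_arm([
  [0.07, 0, 0, -3, 0, 0, 0.8],
  [0.07, 0, -0.02, -6, 0, 0, 0.8],
  [0.07, 0, -0.03, -9, 0, 0, 0.8],
  [0.07, 0, -0.03, -10, 0, 0, 0.8],
])

```text
t: 9.68
tool_pos: [0.4976, -0.2257, 0.1574]
orientation: [-0.084, 1.567, 0.083]
force: [-0.5, 2.7, 5.7]
opening: 0.0566
```

```bash
python3 st.py
```

```text
t 9.68 p [ 0.4976 -0.2257  0.1574] yaw 6.1 q [-0.52  0.02  1.72  0.    1.4  -0.63] F [-0.5  2.7  5.7] op 0.0566
d [-0.06  0.02 -0.1 ] rv [30.1  0.1  0. ]
[ 0.17  0.24 -0.1 ]
```

>>> jog_arm([
  [0.07, 0, -0.02, -3, 0, 0, 0.8],
  [0.07, 0, -0.04, -6, 0, 0, 0.8],
  [0.07, 0, -0.06, -9, 0, 0, 0.8],
  [0.07, 0, -0.06, -10, 0, 0, 0.8],
])

```text
t: 10.18
tool_pos: [0.4974, -0.2258, 0.1575]
orientation: [-0.222, 1.557, 0.219]
force: [-0.0, 1.6, 6.3]
opening: 0.0572
```

```bash
python3 st.py
```

```text
t 10.18 p [ 0.4974 -0.2258  0.1575] yaw 16.1 q [-0.52  0.02  1.72  0.    1.4  -0.8 ] F [-0.   1.6  6.3] op 0.0572
d [-0.05  0.04 -0.07] rv [40.1  0.2  0. ]
[ 0.23  0.19 -0.17]
```

>>> jog_arm([
  [0.07, 0, 0, -3, 0, 0, 0.8],
  [0.07, 0, 0, -6, 0, 0, 0.8],
  [0.07, 0, 0, -9, 0, 0, 0.8],
  [0.07, 0, 0, -10, 0, 0, 0.8],
])

```text
t: 10.68
tool_pos: [0.4975, -0.2258, 0.1574]
orientation: [-0.359, 1.538, 0.356]
force: [-2.3, 1.9, 7.1]
opening: 0.057
```

```bash
python3 st.py
```

```text
t 10.68 p [ 0.4975 -0.2258  0.1574] yaw 26.1 q [-0.52  0.02  1.72  0.    1.4  -0.98] F [-2.3  1.9  7.1] op 0.057
d [-0.06  0.05 -0.08] rv [50.1  0.2  0.1]
[ 0.3   0.58 -0.16]
```

>>> jog_arm([
  [0.07, 0, 0, -3, 0, 0, 0.8],
  [0.07, 0, 0, -6, 0, 0, 0.8],
  [0.07, 0, 0, -9, 0, 0, 0.8],
  [0.07, 0, 0, -10, 0, 0, 0.8],
])

```text
t: 11.18
tool_pos: [0.4973, -0.2257, 0.1574]
orientation: [-0.495, 1.511, 0.492]
force: [-3.3, 2.1, 8.2]
opening: 0.057
```

```bash
python3 st.py
```

```text
t 11.18 p [ 0.4973 -0.2257  0.1574] yaw 36.1 q [-0.52  0.02  1.72  0.    1.4  -1.15] F [-3.3  2.1  8.2] op 0.057
d [-0.06  0.05 -0.06] rv [60.1  0.2  0.1]
[ 0.33  0.74 -0.1 ]
```

>>> jog_arm([
  [0.05, 0, 0, -3, 0, 0, 0.8],
  [0.05, 0, 0, -6, 0, 0, 0.8],
  [0.05, 0, 0, -9, 0, 0, 0.8],
  [0.05, 0, 0, -10, 0, 0, 0.8],
])

```text
t: 11.68
tool_pos: [0.4972, -0.2257, 0.1574]
orientation: [-0.63, 1.475, 0.627]
force: [-2.7, 1.6, 6.7]
opening: 0.0571
```

```bash
python3 st.py
```

```text
t 11.68 p [ 0.4972 -0.2257  0.1574] yaw 46.1 q [-0.52  0.02  1.72  0.    1.4  -1.33] F [-2.7  1.6  6.7] op 0.0571
d [-0.06  0.05 -0.04] rv [70.1  0.2  0.1]
[ 0.24  0.56 -0.22]
```

>>> jog_arm([
  [0.06, 0, 0, -3, 0, 0, 0.8],
  [0.06, 0, 0, -6, 0, 0, 0.8],
  [0.06, 0, 0, -9, 0, 0, 0.8],
  [0.06, 0, 0, -10, 0, 0, 0.8],
])

```text
t: 12.18
tool_pos: [0.4971, -0.2259, 0.1574]
orientation: [-0.765, 1.431, 0.761]
force: [-3.0, 1.1, 6.1]
opening: 0.0564
```

```bash
python3 st.py
```

```text
t 12.18 p [ 0.4971 -0.2259  0.1574] yaw 56.1 q [-0.52  0.02  1.72  0.    1.4  -1.5 ] F [-3.   1.1  6.1] op 0.0564
d [-0.06  0.06 -0.01] rv [80.1  0.2  0.1]
[ 0.21  0.66 -0.17]
```

>>> jog_arm([
  [0.06, 0, 0, -3, 0, 0, 0.8],
  [0.06, 0, 0, -6, 0, 0, 0.8],
  [0.06, 0, 0, -9, 0, 0, 0.8],
  [0.06, 0, 0, -10, 0, 0, 0.8],
])

```text
t: 12.68
tool_pos: [0.4971, -0.2258, 0.1572]
orientation: [-0.899, 1.376, 0.894]
force: [-2.8, 1.1, 5.5]
opening: 0.0571
```

```bash
python3 st.py
```

```text
t 12.68 p [ 0.4971 -0.2258  0.1572] yaw 66.1 q [-0.52  0.02  1.72  0.    1.4  -1.67] F [-2.8  1.1  5.5] op 0.0571
d [-0.08  0.06 -0.  ] rv [90.1  0.1  0.2]
[ 0.3   0.4  -0.17]
```

>>> jog_arm([
  [0.07, 0, 0, -3, 0, 0, 0.8],
  [0.07, 0, 0, -6, 0, 0, 0.8],
  [0.07, 0, 0, -8, 0, 0, 0.8],
  [0.07, 0, 0, -8, 0, 0, 0.8],
])

```text
t: 13.18
tool_pos: [0.4968, -0.2259, 0.156]
orientation: [-1.004, 1.327, 1.0]
force: [-2.8, -1.6, -0.1]
opening: 0.0567
```

```bash
python3 st.py
```

```text
t 13.18 p [ 0.4968 -0.2259  0.156 ] yaw 74.1 q [-0.52  0.02  1.72 -0.    1.4  -1.81] F [-2.8 -1.6 -0.1] op 0.0567
d [-0.2   0.03  0.02] rv [98.1  0.1  0.1]
[-0.13  0.3  -0.02]
```

>>> jog_arm([
  [0.2, 0, 0, -2, 0, 0, 0.8],
  [0.4, 0, 0, -3, 0, 0, 0.8],
  [0.5, 0, 0, -3, 0, 0, 0.8],
  [0.5, 0, 0, -3, 0, 0, 0.8],
])

```text
t: 13.68
tool_pos: [0.4966, -0.2259, 0.1508]
orientation: [-1.043, 1.307, 1.039]
force: [-1.2, -0.9, 0.0]
opening: 0.0566
```

```bash
python3 st.py
```

```text
t 13.68 p [ 0.4966 -0.2259  0.1508] yaw 77.0 q [-0.52  0.02  1.73 -0.    1.39 -1.87] F [-1.2 -0.9  0. ] op 0.0566
d [-0.72  0.01  0.03] rv [1.01e+02 1.00e-01 1.00e-01]
[-0.16  0.31  0.01]
```

>>> jog_arm([
  [0.06, 0, 0, 0, 0, 0, 0.8],
  [0.11, 0, 0, 0, 0, 0, 0.8],
  [0.11, 0, 0, 0, 0, 0, 0.8],
])

```text
t: 14.05
tool_pos: [0.4968, -0.226, 0.1505]
orientation: [-1.043, 1.307, 1.039]
force: [-3.2, 1.3, 5.7]
opening: 0.0571
```

```bash
python3 st.py
```

```text
t 14.05 p [ 0.4968 -0.226   0.1505] yaw 77.0 q [-0.52  0.02  1.73 -0.    1.39 -1.87] F [-3.2  1.3  5.7] op 0.0571
d [-0.75  0.02  0.03] rv [1.01e+02 1.00e-01 2.00e-01]
[ 0.06  0.75 -0.06]
```

>>> jog_arm([
  [0.03, 0, 0, 3, 0, 0, 0.8],
  [0.03, 0, 0, 6, 0, 0, 0.8],
  [0.03, 0, 0, 9, 0, 0, 0.8],
  [0.03, 0, 0, 12, 0, 0, 0.8],
], squeeze=50)

```text
t: 14.55
tool_pos: [0.497, -0.2265, 0.1506]
orientation: [-0.884, 1.384, 0.878]
force: [-2.0, -1.9, 2.7]
opening: 0.0565
```

```bash
python3 st.py
```

```text
t 14.55 p [ 0.497  -0.2265  0.1506] yaw 64.9 q [-0.52  0.02  1.73 -0.    1.39 -1.65] F [-2.  -1.9  2.7] op 0.0565
d [-0.74  0.07  0.06] rv [88.9  0.1  0.2]
[-0.33  0.37  0.06]
```

>>> jog_arm([
  [0.04, 0, 0.05, 3, 0, 0, 0.8],
  [0.05, 0, 0.05, 6, 0, 0, 0.8],
  [0.06, 0, 0.05, 9, 0, 0, 0.8],
  [0.06, 0, 0.05, 12, 0, 0, 0.8],
])

```text
t: 15.05
tool_pos: [0.4971, -0.2265, 0.1502]
orientation: [-0.723, 1.447, 0.716]
force: [-2.2, -2.5, 1.5]
opening: 0.0565
```

```bash
python3 st.py
```

```text
t 15.05 p [ 0.4971 -0.2265  0.1502] yaw 52.8 q [-0.52  0.02  1.73 -0.    1.39 -1.44] F [-2.2 -2.5  1.5] op 0.0565
d [-0.78  0.09  0.04] rv [76.8  0.1  0.2]
[-0.34  0.47  0.  ]
```

>>> jog_arm([
  [0.04, 0.02, 0.02, 3, 0, 0, 0.8],
  [0.07, 0.04, 0.03, 6, 0, 0, 0.8],
  [0.1, 0.05, 0.03, 9, 0, 0, 0.8],
  [0.13, 0.05, 0.03, 12, 0, 0, 0.8],
])

```text
t: 15.55
tool_pos: [0.4972, -0.2264, 0.1494]
orientation: [-0.56, 1.496, 0.552]
force: [-1.2, -1.1, 3.5]
opening: 0.0568
```

```bash
python3 st.py
```

```text
t 15.55 p [ 0.4972 -0.2264  0.1494] yaw 40.7 q [-0.52  0.02  1.73 -0.    1.38 -1.23] F [-1.2 -1.1  3.5] op 0.0568
d [-0.86  0.09  0.  ] rv [64.7  0.2  0.3]
[-0.32  0.31  0.06]
```

>>> jog_arm([
  [0.05, 0, 0, 3, 0, 0, 0.8],
  [0.08, 0, 0, 6, 0, 0, 0.8],
  [0.11, 0, 0, 9, 0, 0, 0.8],
  [0.14, 0, 0, 12, 0, 0, 0.8],
])

```text
t: 16.05
tool_pos: [0.4973, -0.2265, 0.1483]
orientation: [-0.396, 1.532, 0.387]
force: [-2.4, 0.0, 2.1]
opening: 0.0566
```

```bash
python3 st.py
```

```text
t 16.05 p [ 0.4973 -0.2265  0.1483] yaw 28.6 q [-0.52  0.02  1.73 -0.    1.38 -1.02] F [-2.4  0.   2.1] op 0.0566
d [-0.97  0.11 -0.01] rv [52.6  0.2  0.3]
[-0.24  0.5   0.11]
```

Sinking as it should: 1.1 mm per 12°.

>>> jog_arm([
  [0.05, 0, 0, 3, 0, 0, 0.8],
  [0.08, 0, 0, 6, 0, 0, 0.8],
  [0.11, 0, 0, 9, 0, 0, 0.8],
  [0.14, 0, 0, 12, 0, 0, 0.8],
])

```text
t: 16.55
tool_pos: [0.4974, -0.2267, 0.1472]
orientation: [-0.231, 1.555, 0.222]
force: [-1.4, -0.3, 3.7]
opening: 0.0563
```

```bash
python3 st.py
```

```text
t 16.55 p [ 0.4974 -0.2267  0.1472] yaw 16.5 q [-0.52  0.03  1.73 -0.    1.38 -0.81] F [-1.4 -0.3  3.7] op 0.0563
d [-1.08  0.12 -0.04] rv [40.5  0.3  0.3]
[-0.16  0.5   0.06]
```

>>> jog_arm([
  [0.05, 0, 0, 3, 0, 0, 0.8],
  [0.07, 0, 0, 6, 0, 0, 0.8],
  [0.08, 0, 0, 8, 0, 0, 0.8],
  [0.08, 0, 0, 10, 0, 0, 0.8],
])

```text
t: 17.05
tool_pos: [0.4973, -0.227, 0.1468]
orientation: [-0.093, 1.565, 0.084]
force: [-3.6, -1.1, 4.8]
opening: 0.0566
```

```bash
python3 st.py
```

```text
t 17.05 p [ 0.4973 -0.227   0.1468] yaw 6.4 q [-0.52  0.03  1.73 -0.    1.38 -0.63] F [-3.6 -1.1  4.8] op 0.0566
d [-1.12  0.14 -0.05] rv [30.4  0.3  0.3]
[-0.21  0.98  0.09]
```

>>> jog_arm([
  [0.03, 0.03, 0, 2, 0, 0, 0.8],
  [0.03, 0.03, 0, 4, 0, 0, 0.8],
  [0.03, 0.03, 0, 6, 0, 0, 0.8],
  [0.03, 0.03, 0, 8, 0, 0, 0.8],
])

```text
t: 17.55
tool_pos: [0.4975, -0.227, 0.1468]
orientation: [0.018, 1.566, -0.028]
force: [-3.2, -1.1, 4.9]
opening: 0.0567
```

```bash
python3 st.py
```

```text
t 17.55 p [ 0.4975 -0.227   0.1468] yaw -1.7 q [-0.52  0.03  1.73 -0.    1.38 -0.49] F [-3.2 -1.1  4.9] op 0.0567
d [-1.12  0.13 -0.09] rv [22.3  0.3  0.3]
[-0.35  0.69  0.07]
```

>>> jog_arm([
  [0.03, 0.02, 0, 2, 0, 0, 0.8],
  [0.03, 0.02, 0, 4, 0, 0, 0.8],
  [0.03, 0.02, 0, 6, 0, 0, 0.8],
])

```text
t: 17.92
tool_pos: [0.4973, -0.2269, 0.1468]
orientation: [0.102, 1.563, -0.111]
force: [-5.8, -1.0, 7.4]
opening: 0.0567
```

```bash
python3 st.py
```

```text
t 17.93 p [ 0.4973 -0.2269  0.1468] yaw -7.8 q [-0.52  0.02  1.73 -0.    1.38 -0.38] F [-5.8 -1.   7.4] op 0.0567
d [-1.12  0.12 -0.08] rv [16.2  0.3  0.3]
[-0.28  1.38  0.36]
```

>>> jog_arm([
  [0, 0.02, 0, 2, 0, 0, 0.8],
  [0, 0.02, 0, 4, 0, 0, 0.8],
  [0, 0.02, 0, 6, 0, 0, 0.8],
  [0, 0.02, 0, 6, 0, 0, 0.8],
])

```text
t: 18.42
tool_pos: [0.497, -0.2267, 0.1468]
orientation: [0.185, 1.558, -0.194]
force: [-5.0, -1.8, 5.7]
opening: 0.057
```

```bash
python3 st.py
```

```text
t 18.43 p [ 0.497  -0.2267  0.1468] yaw -13.8 q [-0.52  0.02  1.73 -0.    1.38 -0.28] F [-5.  -1.8  5.7] op 0.057
d [-1.12  0.09 -0.06] rv [10.2  0.3  0.3]
[-0.22  1.33  0.54]
```

>>> jog_arm([
  [0, 0, 0, 2, 0, 0, 0.8],
  [0, 0, 0, 4, 0, 0, 0.8],
  [0, 0, 0, 4, 0, 0, 0.8],
])

```text
t: 18.8
tool_pos: [0.4969, -0.2267, 0.1468]
orientation: [0.24, 1.552, -0.25]
force: [-4.2, -2.2, 4.3]
opening: 0.0562
```

```bash
python3 st.py; python3 -c "
from h import *
cam('wrist','w9.png')
c=cam('scene')
cv2.imwrite('pics/s9.png',cv2.resize(c['frame'][60:190,190:360,::-1],None,fx=4,fy=4))"
```

```text
t 18.8 p [ 0.4969 -0.2267  0.1468] yaw -17.9 q [-0.52  0.02  1.73 -0.    1.38 -0.21] F [-4.2 -2.2  4.3] op 0.0562
d [-1.12  0.09 -0.06] rv [6.1 0.3 0.3]
[-0.22  1.2   0.6 ]
```

View pics/w9.png

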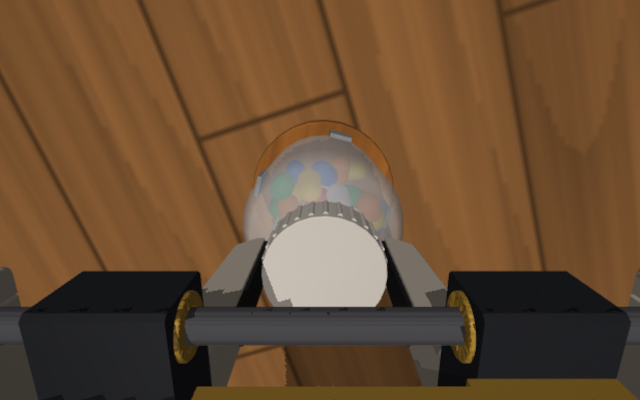

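View pics/s9.png

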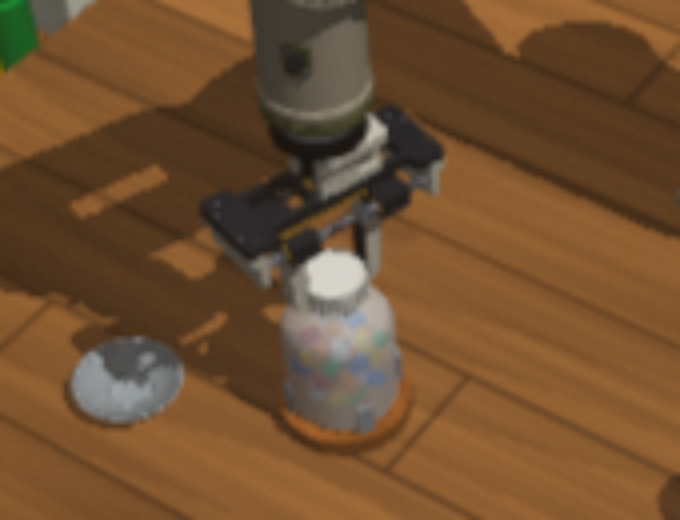

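>>> jog_arm([
  [0, 0, 0, 0, 0, 0, 0.2],
  [0, 0, 0, 0, 0, 0, 0.15],
  [0, 0, 0, 0, 0, 0, 0.15],
  [0, 0, 0, 0, 0, 0, 0.15],
])

```text
t: 19.4
tool_pos: [0.4971, -0.2266, 0.1467]
orientation: [0.24, 1.552, -0.249]
force: [0.2, -0.1, -0.3]
opening: 0.0789
```

>>> jog_arm([
  [-2, 0, 0, 0, 0, 0, 0.15],
  [-6, 0, 0, 0, 0, 0, 0.15],
  [-10, -4, 0, 0, 0, 0, 0.15],
  [-10, -8, 0, 0, 0, 0, 0.15],
  [-10, -8, 0, 0, 0, 0, 0.15],
])

```text
t: 20.02
tool_pos: [0.4718, -0.3046, 0.2493]
orientation: [0.241, 1.55, -0.253]
force: [0.9, -0.0, -0.5]
opening: 0.079
```

```bash
python3 -c "
from h import *
rel([.497,-.226,.147],-18)
w=cam('wrist','w10.png')
t=cam('top','t10.png')
c=cam('scene')
cv2.imwrite('pics/s10.png',cv2.resize(c['frame'][60:190,190:360,::-1],None,fx=4,fy=4))"
```

```text
t 20.02 p [ 0.4718 -0.3046  0.2493] yaw -18.1 q [-0.66  0.01  1.56 -0.    1.56 -0.35] F [ 0.9 -0.  -0.5] op 0.079
d [10.18  8.32 -0.12] rv [-0.1  0.5  0.4]
```

View pics/w10.png

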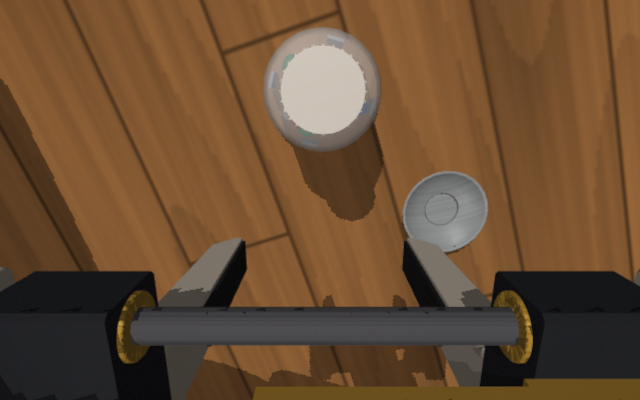

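View pics/s10.png

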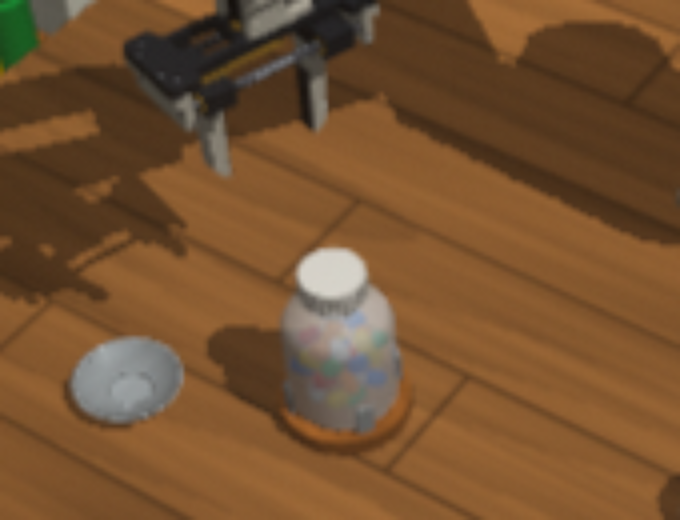

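View pics/t10.png

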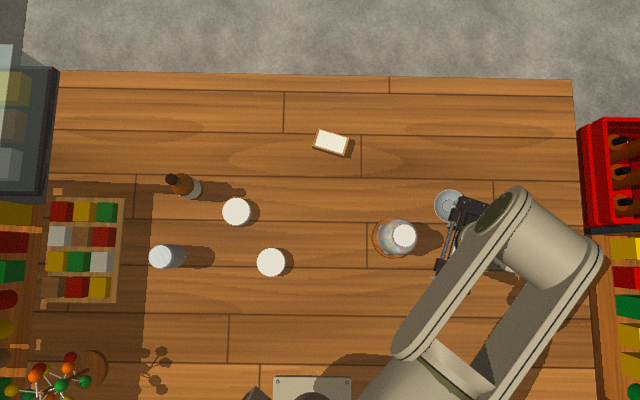

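```bash
python3 -c "
from h import *
w=cam('wrist')
print(lidtop(w,323,90,z=.1673))
t=cam('top');print(lidtop(t,404,236,z=.1673))
c=cam('scene');print(lidtop(c,273,128,z=.1673))
print(ticket.close_job())
"
```

```text
(array([ 0.4956, -0.2229,  0.1673]), (495.4, -223.1, 32.5), array([ 279,   38,   89,  103, 6761], dtype=int32))
(array([ 0.4926, -0.2177,  0.1673]), (494.3, -216.0, 40.1), array([384, 224,  32,  28, 590], dtype=int32))
(array([ 0.4969, -0.2248,  0.1673]), (496.5, -224.5, 29.9), array([264, 122,  18,  13, 177], dtype=int32))
the job is handed in; nothing more can be done
None
```

The lid is back on the sweets jar, level and fully home, and the job is handed in after about 20 s of the 58 s allowed.

- **Lid choice:** I took the small white lid. It measured about 57 mm across, where the other two measured about 82 mm.
- **Finding the thread:** I set the lid level on the neck. It first stood on the end stops, then came down onto the thread tops. I turned it anticlockwise under about 5–8 N until it dropped about 6.8 mm at roughly 100°.
- **Screwing on:** I turned it about 95° clockwise. It sank evenly, about 1.1 mm per 12° once it started sinking. The lid's origin ended at about 143.2 mm, against 143.3 mm for home. The torque rose from near 0 to 0.6 N m over the last 16° or so, and I stopped before the hard stop.
- **After release:** The gripper is clear of everything. The pictures show the lid level and centred on the jar, and the bottle, can, gum box, dish and other lids standing where they were.

**Checks that disagreed:**
- My last automatic measurement of the lid's centre was distorted. The colour mask in the top and wrist views also took in parts of the jar, giving radii of 40 and 32 mm instead of 28.5. The scene view gave (0.497, -0.225) with a radius of 30 mm, which agrees with the jar's axis.
- I did not test the tightness again after letting go.

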